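# Press the maker's mark into a tote handle and hang it to dry

### The arm

A 6-joint arm with a two-finger parallel gripper is mounted at the origin on the work surface. World frame = base frame: x ahead of the robot, y to its left, z up, the work surface at z = 0. Lengths are in mm, angles in rad, forces in N, time in s.
With the tool pointing down it reaches from about 300 to 1000 mm from the base axis. Payload 5.1 kg.
Tool frame: the origin (TCP) lies on the centre line of the jaws, within the pads' length; the fingertips stand 8 mm ahead of it and the grasp point (between the pads) lies 11 mm behind it (ctrl.finger_overhang is the z of the fingertips in the tool frame, in mm); z points along the fingers, y is the line along which they close (so a half turn about z gives the same grasp; the last joint's range is limited). The gripper opens to 95 mm and grips with 3 to 60 N. Pads are 20 mm wide; open, the fingers measure 119 mm over their backs; the gripper's body (75 mm by 180 mm) begins 59 mm behind the grasp point.
Start: joints at [-1.341, 0.124, 1.65, -0, 1.367, -0.083], TCP at [199.988, -618.457, 222.656] pointing down, gripper open.
Joint ranges: [-2.61, 2.61], [-1.02, 2.33], [0.03, 2.71], [-1.35, 4.49], [0.32, 2.68], [-2.91, 2.91]. Speed limits (rad/s): [2.57, 2.57, 3.14, 3.14, 3.14, 3.14].

### API

Orientations are given as a 3x3 rotation matrix whose columns are the frame's x, y, z axes.
In Python, from station import ctrl gives the robot as it stands.
- The arm moves only by the tool arm_command, never from a script. Its argument "series" is a list that holds one entry, the list of rows, each a list of 4 numbers: the shift along the tool's x, y, z in m, then the turn about the tool's z in degrees. In form: [[[x, y, z, spin], ...]]. A call has exactly 8 rows; each row shifts and turns the commanded pose from where the row before left it, along the tool's axes as they then stand; what a row does not reach is not made up. A row lasts 1/10 s, in which the tool goes at most 50 mm and 8.59 degrees, less where a joint would pass 70% of its speed; a pose out of reach is approached as far as the arm can. A call is refused whole if a number of a shift passes 0.05 or a number of a turn 8.59, either way. A call with a gripper value outside its range is refused whole. "hand" is the closure in counts, from 0 (fully open) to 255 (shut), set as the call begins (left out, the last holds). The fingers move at their own pace and stop on an object; "force" is the grip in N (left out, the last holds). Time passes only in rows, so rows that do not move let the fingers close, or fill a call up. It gives the time, the measured TCP pose, the force, the opening and the grip force at its end, in the units of the state.
- ctrl.read_state(): the state, without advancing time (a new reading comes with each control period).
- ctrl.capture(name): name is "side" or "top"; returns (picture, depth): 420x560x3 uint8, red, green, blue; 420x560 float32, mm along the optical axis (not along the pixel's ray), 0 where there is no reading.
- ctrl.camera_info(name): a dict with "fx", "fy", "cx", "cy" (pixels), "cam_to_world" (4x4, takes a point from camera to world coordinates). Camera axes: x right, y up, looking along -z (the intrinsics and any distortion apply to the point x, -y, -z); pixel columns grow to the right and rows downward; lengths in mm; the calibration is good to about 2 mm. A picture is of the moment at which its call begins. camera_info takes no time and is no camera call.
- ctrl.sign_off(): hands the job in; it is judged then, once.
Trained networks look in the newest picture that a camera, given by its name, has taken for a name from the list of things; names that differ only in an ending like _2 or _b are one class to them, and where a whole thing is asked for, a point or a joint stands for the part that bears it (a point fixed in the world has none). Each returns a list of dicts, best first, with "score" (0 to 1); they miss things now and then, are a little off and sometimes report something else, mostly with a low value. They report only what shows in the picture. A call takes as long as a camera call.
- ctrl.recognise(camera, target): "point" ([x, y, z] in mm, in world coordinates, good to about 4 mm: the middle of the surface that is visible of it).
- ctrl.cut_out(camera, target): "region" (420x560 bool, what is visible of it).
The state is a dict: "time_s": time; "q": joint angles; "qvel": joint speeds; "joint_efforts": joint torques, N m; "ee_pos": TCP position; "ee_rot": TCP orientation; "force": force on the tool from outside, world axes, zero at the start; "torque": the same for the moment, N m; "opening": opening from 0.0 (shut) to 1.0 (fully open); "gripper_force": force on a finger pad.
Only numpy, scipy, OpenCV 4.12 (cv2) and the standard library are available. Lean on these libraries where they do the work, as an engineer would, in place of code of your own. Each camera call takes 0.05 s, during which the arm holds its last target. There are 200 camera calls.

### The job

Stand the loose wooden tote handle in the marking jig, astride its steel anvil, let go, and push the jig's sprung plunger fully home against the handle's leg to mark it, then let the plunger spring back. Then hang the handle by its crossbar over the drying rail, beside the one that hangs there already, without disturbing that one or the chisel, spokeshave, mallet, mug and glue bottle.

Things in the scene. Friction and masses are not known exactly. Their poses are not given: they have to be found in the camera images.
- handle: Loose upside-down U of pale wood on steel shoes, about 290 g, standing on the bench before the rail. Origin: mid feet, underside; z up, y along the crossbar, which is 124 (y) x 26 (x) x 38 mm at z = 80-118 mm: grip it from above across x. Legs 20 mm thick, inner faces at y = +-42, outer +-62 mm; braces inside above z = 62 mm. Shoes 46 (x) x 20 x 10 mm. Centre of mass near z = 40 mm. Legs alike.
- handle_under (a point): Middle of the underside of the loose handle's crossbar, 80 mm above the handle's origin: the spot that rests on the rail.
- jig: Marking jig fixed to the bench: aluminium plate 230 x 100 x 15 mm, from x = -75 to +155 mm of its origin (on the bench). Its x axis is the plunger's push direction. A grey guide block (x = -65 to -35 mm, top 70 mm above the bench) carries the plunger; the anvil stands at x = 75 mm.
- nest (a point): Middle of the jig's nest on the plate's top, 15 mm above the bench, axes as the jig. Here stands a steel anvil 70 (x) x 36 (y) x 45 mm high for the handle to straddle: crossbar along the jig's x, a leg at either end of the anvil with 7 mm to spare each way, shoes on the plate between two low kerbs (along x, 60 mm apart, 8 mm high).
- palm (a point): Centre of the outer face of the plunger's black palm disc, 56 mm across and 14 mm thick, 45 mm above the bench, facing the jig's -x; it moves with the plunger. The bench before it and under it is free.
- plunger (a joint): Travel of the plunger along the jig's +x, m: 0 out (at rest), 0.040 fully in; spring 2 N at rest, 8 N at full stroke. Its steel head (24 mm across) meets the handle's near leg 30 mm above the plate, slides the handle up to 14 mm until that leg backs onto the anvil, and there stops at about 0.039.
- rail: Drying rail fixed to the bench: a level round steel bar, 16 mm thick, 300 mm long along its y, axis 170 mm above the bench, on two posts at its ends (y = +-150 mm). Origin on the bench under the bar's middle.
- rail_mid (a point): Middle of the bar's axis, 170 mm above the bench, axes as the rail (y along the bar).
- hung_handle: Twin of the loose handle, already marked, hanging over the rail by its crossbar from the start; same sizes, origin and axes as handle. Must stay hanging there.
- chisel: Bystander: wide chisel with a wooden handle, 270 mm long along its x, lying on the bench; origin on the bench under its middle.
- spokeshave: Bystander: black spokeshave with two looped handles, 260 mm long along its y, lying behind the jig; origin on the bench under its middle.
- mallet: Bystander: wooden joiner's mallet lying down, head 75 x 130 x 60 mm, shaft towards its -x; origin on the bench under the head's centre.
- mug: Bystander: white mug, 80 mm across, 90 mm high; origin under its centre.
- glue: Bystander: glue bottle, 64 mm across, 170 mm high; origin under its centre.

How it is judged (in metres and radians):
On the way, in this order (a step that is already met when the one before it is completed fails the run):
1. the handle stands on the jig's plate astride the anvil, within 12 mm of the nest's middle each way, upright, crossbar along the jig, and let go, the plunger still out (x of handle in the frame of nest between -0.012 and 0.012 m and y of handle in the frame of nest between -0.012 and 0.012 m and z of handle in the frame of nest between -0.004 and 0.004 m and angle between handle's own z axis and vertical below 0.1 rad and angle between the y axis of handle and the x axis of jig, either way round below 0.3 rad and contact force between the fingers and handle below 0.2 N and value of joint plunger below 0.005 m), for 0.3 s.
2. the plunger is pushed in at least 35 of its 40 mm, until the handle's leg backs onto the anvil, and bears on the handle's leg with more than 4 N for 0.3 s, the handle still standing in the nest (x of handle in the frame of nest between -0.012 and 0.012 m and y of handle in the frame of nest between -0.012 and 0.012 m and z of handle in the frame of nest between -0.004 and 0.004 m and angle between handle's own z axis and vertical below 0.1 rad and angle between the y axis of handle and the x axis of jig, either way round below 0.3 rad and value of joint plunger above 0.035 m and contact force between plunger and handle above 4 N), for 0.3 s.
3. the plunger has sprung back out to within 4 mm (value of joint plunger below 0.004 m), for 0.2 s.
At the end, for the whole second after the job is handed in: The handle hangs by its crossbar on the bar, let go, at rest, tilted under 0.3 rad: middle of the crossbar's underside within 30 mm of the bar sideways and 130 mm of its middle along it, not touching the other handle, which still hangs on the rail. The plunger is out within 4 mm (contact force between each of handle, hung_handle and rail above 1 N and angle between handle's own z axis and vertical below 0.3 rad and contact force between the fingers and handle below 0.1 N and contact force between handle and hung_handle below 0.1 N and linear speed of handle below 0.03 m/s and value of joint plunger below 0.004 m and x of handle_under in the frame of rail_mid between -0.03 and 0.03 m and y of handle_under in the frame of rail_mid between -0.13 and 0.13 m and z of handle_under in the frame of rail_mid between -0.005 and 0.025 m).
It fails at once if the hung handle or a bystander (chisel, spokeshave, mallet, mug, glue bottle) is moved more than 40 mm (distance of any of hung_handle, chisel, spokeshave, mallet, mug, glue from where it was at the start of the episode above 0.04 m).
It also fails if it takes over 72 s, if anything falls off the work surface, if the arm or the gripper's body presses on something with over 40 N, if the wrist force passes 120 N, or if a joint passes its speed limit or range.

## Working session

There is one attempt and no reset: what is moved stays moved. The work goes in short steps, Python scripts to look and compute and a tool call to move; the robot and the scene stay as the last step left them, time stands still between calls to the robot, and variables do not carry over. Pictures are saved under pics/ and viewed, at most 10 in all, crops included, and the job is handed in when it is done.

Besides the shell and the picture viewer there is one more tool, called after "Emit:" as name(argument=value, ...) on one line, values as JSON. arm_command: Moves the arm, as the interface text tells. Its arguments: {"type":"object","properties":{"series":{"type":"array"},"hand":{"type":"number"},"force":{"type":"number"}},"required":["series"]}

```bash
mkdir -p pics; ls
cat > h.py <<'E'
import numpy as np, cv2
from station import ctrl
def cloud(n):
    im,d=ctrl.capture(n); i=ctrl.camera_info(n)
    v,u=np.mgrid[:420,:560]
    P=np.stack([(u-i['cx'])/i['fx']*d,-(v-i['cy'])/i['fy']*d,-d,np.ones_like(d)],-1)
    W=P@np.array(i['cam_to_world']).T
    W[d==0]=np.nan
    return im,W[...,:3]
E
python3 - <<'E'
from h import *
a=[]
for n in('top','side'):
    im,W=cloud(n); np.save(n+'.npy',W); cv2.imwrite(f'pics/{n}0.png',im[...,::-1])
    i=ctrl.camera_info(n); print(n,{k:(np.round(v,3).tolist() if k=='cam_to_world' else v) for k,v in i.items()})
    for t in ('handle','hung_handle','jig','palm','rail','mallet','mug','glue','chisel','spokeshave'):
        print(t,[(np.round(r['point']).tolist(),round(r['score'],2)) for r in ctrl.recognise(n,t)][:3])
s=ctrl.read_state();print(s['time_s'],s['ee_pos'],np.round(s['ee_rot'],3).tolist())
E
```

```text
pics
top {'fx': 486.4333320463664, 'fy': 486.4333320463664, 'cx': 278.6557008070623, 'cy': 209.10177466201705, 'cam_to_world': [[-0.024, 0.995, -0.096, 454.236], [-1.0, -0.025, -0.008, -5.398], [-0.011, 0.096, 0.995, 1442.605], [0.0, 0.0, 0.0, 1.0]]}
handle [([450.0, 210.0, 116.0], 0.63), ([412.0, 351.0, 29.0], 0.2)]
hung_handle [([621.0, 270.0, 216.0], 0.75), ([412.0, 352.0, 30.0], 0.64)]
jig [([503.0, -265.0, 14.0], 0.61)]
palm [([466.0, -128.0, 55.0], 0.7)]
rail [([621.0, 203.0, 15.0], 0.75)]
mallet [([372.0, -427.0, 57.0], 0.85)]
mug []
glue [([526.0, 424.0, 114.0], 0.68)]
chisel [([756.0, 68.0, 12.0], 0.65)]
spokeshave [([747.0, -266.0, 11.0], 0.73)]
side {'fx': 431.47274617165436, 'fy': 431.47274617165436, 'cx': 278.9396143141533, 'cy': 206.7114895144859, 'cam_to_world': [[-0.832, 0.374, -0.409, 118.097], [-0.554, -0.582, 0.595, 666.522], [-0.016, 0.722, 0.692, 900.642], [0.0, 0.0, 0.0, 1.0]]}
handle [([438.0, 226.0, 100.0], 0.87)]
hung_handle [([598.0, 276.0, 193.0], 0.7)]
jig [([498.0, -239.0, 25.0], 0.97), ([752.0, 26.0, 19.0], 0.47)]
palm [([465.0, -113.0, 56.0], 0.59)]
rail [([627.0, 278.0, 63.0], 0.93), ([753.0, 29.0, 22.0], 0.5)]
mallet [([371.0, -417.0, 52.0], 0.85), ([755.0, 24.0, 19.0], 0.61)]
mug [([414.0, 342.0, 49.0], 0.95), ([464.0, -115.0, 54.0], 0.51)]
glue [([516.0, 448.0, 110.0], 0.87)]
chisel [([755.0, 24.0, 20.0], 0.89)]
spokeshave [([750.0, -260.0, 14.0], 0.79)]
1.1 [ 199.99470684 -618.47813657  222.65814373] [[0.951, 0.308, -0.0], [0.308, -0.951, -0.0], [-0.0, 0.0, -1.0]]
```

View pics/top0.png

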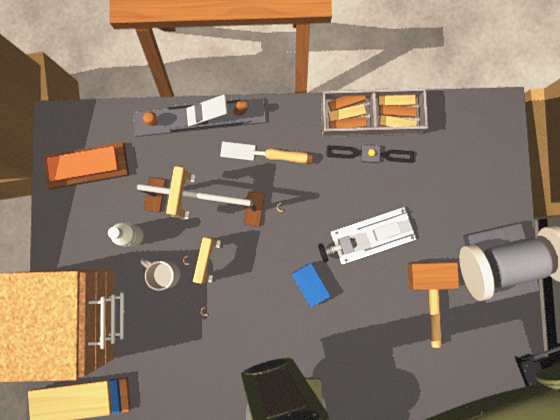

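View pics/side0.png

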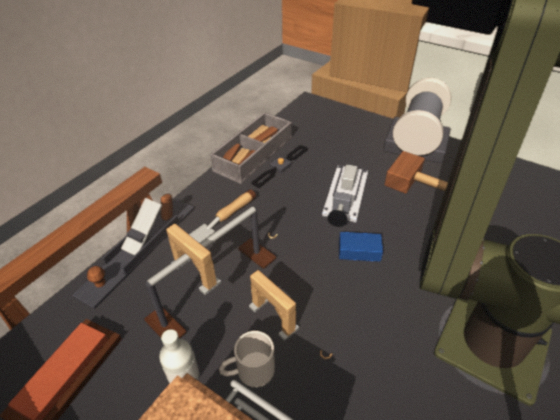

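Run:
```python
import numpy as np, cv2
for n in('top','side'):
    W=np.load(n+'.npy').reshape(-1,3); W=W[~np.isnan(W[:,0])]
    def box(nm,x0,x1,y0,y1,z0,z1):
        m=(W[:,0]>x0)&(W[:,0]<x1)&(W[:,1]>y0)&(W[:,1]<y1)&(W[:,2]>z0)&(W[:,2]<z1); p=W[m]
        if len(p)<15: print(n,nm,len(p));return
        r=cv2.minAreaRect(p[:,:2].astype(np.float32))
        print(n,nm,len(p),'med z',np.median(p[:,2]).round(1),'c',np.round(r[0],1),'wh',np.round(r[1],1),'ang',round(r[2],1))
    box('bench',300,700,0,100,-10,10)
    box('handle top',350,540,120,290,108,128)
    box('hung top',560,680,60,420,195,225)
    box('rail',560,680,20,440,160,185)
    box('plate',380,620,-420,-150,9,20)
    box('anvil',380,620,-420,-220,52,66)
    box('guide',400,560,-240,-150,63,78)
    box('palm',400,540,-160,-80,30,80)
```

```text
top bench 4235 med z -1.1 c [500.1  50. ] wh [100.  399.8] ang 90.0
top handle top 449 med z 116.3 c [447.9 217.7] wh [ 26.9 123.6] ang 76.3
top hung top 518 med z 214.0 c [624.2 270.1] wh [ 27.  117.4] ang 80.0
top rail 700 med z 174.8 c [625.7 229.1] wh [111.7 303. ] ang 6.8
top plate 1740 med z 13.9 c [ 459.4 -281.6] wh [198.6 230.7] ang 17.0
top anvil 618 med z 58.6 c [ 457.1 -345.6] wh [205.4  75.4] ang 37.4
top guide 184 med z 68.8 c [ 481.  -182.9] wh [49.7 34.6] ang 16.9
top palm 215 med z 53.3 c [ 449.8 -108.3] wh [ 51.2 108.9] ang 48.8
side bench 3896 med z 1.4 c [500.  50.] wh [ 99.9 399.8] ang 90.0
side handle top 645 med z 118.9 c [450.8 219.4] wh [ 27.2 125.5] ang 76.5
side hung top 688 med z 216.6 c [624.4 271.6] wh [ 26.5 114.4] ang 80.5
side rail 1014 med z 177.1 c [605.9 235.4] wh [309.9 107.1] ang 69.1
side plate 837 med z 16.2 c [ 461.  -282.3] wh [202.6 233.2] ang 17.0
side anvil 399 med z 60.5 c [ 458.5 -346. ] wh [205.7  78.7] ang 37.4
side guide 156 med z 70.4 c [ 482.6 -179. ] wh [49.5 32.5] ang 16.4
side palm 310 med z 52.6 c [ 457.1 -112.5] wh [ 50.4 126.4] ang 51.2
```

The top view shows the loose handle at about (205,260), the hung one at (177,192) and the rail from (140,188) to (253,203). The jig is at (372,237) with its palm at (326,252), and the mug is at (158,275). The side view agrees, and the bench around the palm is free. Next I'll fit the frames more precisely.

Run:
```python
import numpy as np, cv2
a=np.deg2rad(-73); ex=np.array([np.cos(a),np.sin(a)]); ey=np.array([-ex[1],ex[0]])
for n in('top','side'):
    W=np.load(n+'.npy').reshape(-1,3); W=W[~np.isnan(W[:,0])]
    L=np.c_[(W[:,:2]-[481,-182])@np.c_[ex,ey],W[:,2]] # rough jig frame, x=0 at guide
    def box(nm,x0,x1,y0,y1,z0,z1,L=L):
        m=(L[:,0]>x0)&(L[:,0]<x1)&(L[:,1]>y0)&(L[:,1]<y1)&(L[:,2]>z0)&(L[:,2]<z1); p=W[m]
        r=cv2.minAreaRect(p[:,:2].astype(np.float32))
        print(n,nm,len(p),'z',np.median(p[:,2]).round(1),'c',np.round(r[0],1),'wh',np.round(r[1],1),'ang',round(r[2],1))
        return p
    box('plate',-50,230,-75,75,11,19)
    box('anvil',80,200,-40,40,55,65)
    box('guide',-30,40,-40,40,64,76)
    box('palm',-80,-35,-40,40,8,80)
    p=box('handle',350,540,120,290,112,124,W)
    p=box('hung',560,680,200,340,205,224,W)
    p=box('mallet',300,430,-520,-340,40,75,W)
    # rail bar top points away from hung handle
    m=(W[:,2]>172)&(W[:,2]<183)&(abs(W[:,0]-620)<45)&(W[:,1]>40)&(W[:,1]<400)&(abs(W[:,1]-271)>30)
    p=W[m]; v=cv2.fitLine(p[:,:2].astype(np.float32),cv2.DIST_HUBER,0,.01,.01).ravel()
    t=(p[:,:2]-v[2:])@v[:2]; d=(p[:,:2]-v[2:])@[v[1],-v[0]]; t=t[abs(d)<10]
    print(n,'rail',len(p),v.round(3),'z',np.percentile(p[:,2],[50,95]).round(1),'ends',v[2:]+t.min()*v[:2],v[2:]+t.max()*v[:2],t.max()-t.min())
```

```text
top plate 1420 z 14.2 c [ 506.9 -267.1] wh [ 99.5 230.6] ang 17.0
top anvil 269 z 59.1 c [ 517.5 -300.1] wh [35.6 70.2] ang 17.1
top guide 173 z 69.0 c [ 481.  -182.9] wh [49.7 34.6] ang 16.9
top palm 164 z 58.0 c [ 463.9 -129.1] wh [54.7 40.9] ang 16.9
top handle 406 z 116.6 c [447.9 217.9] wh [ 26.4 123.5] ang 76.9
top hung 477 z 214.3 c [624.3 270.1] wh [ 27.  117.2] ang 80.1
top mallet 1443 z 58.0 c [ 363.4 -440.8] wh [125.9 153.8] ang 1.5
top rail 460 [1.70000e-01 9.85000e-01 6.18386e+02 2.18544e+02] z [175.7 180.4] ends [593.88702311  76.84843879] [645.79037065 377.03931578] 304.6449146083768
side plate 758 z 16.2 c [ 509.8 -266.5] wh [100.1 234.8] ang 17.2
side anvil 181 z 60.9 c [ 519.6 -299.2] wh [35.6 73. ] ang 17.4
side guide 152 z 70.4 c [ 482.6 -179. ] wh [49.5 32.5] ang 16.4
side palm 274 z 54.3 c [ 460.2 -118.5] wh [45.5 45.8] ang 74.2
side handle 601 z 119.1 c [451.2 219. ] wh [ 26.7 124.6] ang 76.5
side hung 583 z 217.1 c [624.7 271.5] wh [ 26.4 113.8] ang 80.5
side mallet 989 z 59.9 c [ 364.7 -439.3] wh [127.5 157.6] ang 0.9
side rail 646 [1.69000e-01 9.86000e-01 6.21104e+02 2.35493e+02] z [178.  180.8] ends [593.65304544  75.46211684] [646.60247505 384.13951708] 313.1858595756829
```

Emit:
arm_command(series=[[[0.025,-0.036,0,0],[0.025,-0.036,0,0],[0.025,-0.036,0,0],[0.025,-0.036,0,0],[0.025,-0.036,0,0],[0.025,-0.036,0,0],[0.025,-0.036,0,0],[0.025,-0.036,0,0]]], hand=0)

```text
time_s: 1.9
ee_pos: [301.8, -281.3, 222.8]
ee_rot: [[0.952, 0.307, 0.001], [0.307, -0.952, -0.001], [0.001, 0.001, -1.0]]
force: [1.1, -0.5, 0.3]
opening: 1.001
gripper_force: 0.0
```

Emit:
arm_command(series=[[[0.025,-0.036,0,0],[0.025,-0.036,0,0],[0.025,-0.036,0,0],[0.025,-0.036,0,0],[0.025,-0.036,0,0],[0.025,-0.036,0,0],[0.025,-0.036,0,0],[0.025,-0.036,0,0]]])

```text
time_s: 2.7
ee_pos: [403.6, 54.6, 223.1]
ee_rot: [[0.951, 0.308, 0.002], [0.308, -0.951, -0.0], [0.002, 0.001, -1.0]]
force: [0.6, 0.3, 0.4]
opening: 1.0
gripper_force: 0.0
```

Emit:
arm_command(series=[[[0.024,-0.036,0,0],[0.024,-0.036,0,0],[0.024,-0.036,0,0],[0.024,-0.036,0,0],[0,0,0,7.8],[0,0,0,7.8],[0,0,0,7.8],[0,0,0,7.8]]])

```text
time_s: 3.5
ee_pos: [450.3, 219.5, 222.7]
ee_rot: [[0.972, -0.235, -0.0], [-0.235, -0.972, -0.0], [-0.0, 0.0, -1.0]]
force: [-0.3, 0.2, -0.1]
opening: 1.002
gripper_force: 0.0
```

```bash
cat >> h.py <<'E'
def go(x,y,z,yaw):
    s=ctrl.read_state(); p=np.array(s['ee_pos']); R=np.array(s['ee_rot'])
    yw=np.degrees(np.arctan2(R[1,0],R[0,0]))
    print('t',round(s['time_s'],2),'pos',p.round(1),'yaw',yw.round(2),'q6',round(s['q'][5],2),'F',np.round(s['force'],1),'open',round(s['opening'],3),'gf',round(s['gripper_force'],1))
    d=R.T@(np.array([x,y,z])-p); print('tool shift mm',d.round(1),'then spin deg',round(yw-yaw,2))
    c,sn=np.cos(np.radians(yaw)),np.sin(np.radians(yaw))
    print('shift after spin',(np.array([[c,sn,0],[sn,-c,0],[0,0,-1]])@(np.array([x,y,z])-p)).round(1))
E
python3 -c "
from h import *
go(449.5,218.4,90,-13.3)"
```

```text
t 3.5 pos [450.3 219.5 222.7] yaw -13.57 q6 2.15 F [-0.3  0.2 -0.1] open 1.002 gf 0.0
tool shift mm [ -0.5   1.2 132.7] then spin deg -0.27
shift after spin [ -0.5   1.2 132.7]
```

Tracking is good. I'll descend 133 mm and grip.

Emit:
arm_command(series=[[[-0.0005,0.001,0.03,0],[0,0,0.03,0],[0,0,0.025,0],[0,0,0.02,0],[0,0,0.015,0],[0,0,0.01,0],[0,0,0.003,0],[0,0,0,0]]])

```text
time_s: 4.3
ee_pos: [449.9, 218.5, 89.8]
ee_rot: [[0.973, -0.23, 0.0], [-0.23, -0.973, 0.0], [0.0, -0.0, -1.0]]
force: [-0.1, -0.5, 0.0]
opening: 0.998
gripper_force: 0.0
```

Emit:
arm_command(series=[[[0,0,0,0],[0,0,0,0],[0,0,0,0],[0,0,0,0],[0,0,0,0],[0,0,0,0],[0,0,0,0],[0,0,0,0]]], hand=255, force=30)

```text
time_s: 5.1
ee_pos: [449.6, 218.4, 89.6]
ee_rot: [[0.973, -0.23, -0.0], [-0.23, -0.973, -0.0], [-0.0, 0.0, -1.0]]
force: [-0.6, 0.1, -0.1]
opening: 0.386
gripper_force: 0.0
```

Emit:
arm_command(series=[[[0,0,-0.01,0],[0,0,-0.02,0],[0,0,-0.03,0],[0,0,-0.03,0],[0,0,-0.03,0],[0,0,-0.03,0],[0,0,-0.02,0],[0,0,-0.01,0]]])

```text
time_s: 5.9
ee_pos: [450.2, 218.6, 272.3]
ee_rot: [[0.973, -0.23, 0.003], [-0.23, -0.973, 0.001], [0.003, -0.002, -1.0]]
force: [0.9, 0.2, -3.0]
opening: 0.272
gripper_force: 30.0
```

Run:
```python
from h import *
s=ctrl.read_state(); p=np.array(s['ee_pos'])
for n in('top','side'):
    im,W=cloud(n); W=W.reshape(-1,3); m=(abs(W[:,0]-450)<90)&(abs(W[:,1]-218)<90)&(abs(W[:,2]-p[2]-28)<7)
    # crossbar top should be at tcp+28
    r=cv2.minAreaRect(W[m][:,:2].astype(np.float32)); print(n,m.sum(),np.median(W[m][:,2]),r)
    cv2.imwrite(f'pics/{n}1.png',im[...,::-1])
go(518.5,-300,270,-72.9)
```

```text
top 0 nan ((0.0, 0.0), (0.0, 0.0), 0.0)
side 82 300.0992587063763 ((446.21875, 223.17391967773438), (47.5112419128418, 21.579612731933594), 60.55202865600586)
t 6.0 pos [450.1 218.5 271.1] yaw -13.28 q6 2.15 F [-0.3 -0.4 -3.2] open 0.271 gf 30.0
tool shift mm [185.6 489.    0.9] then spin deg 59.62
shift after spin [515.7  87.1   1.1]
  return _methods._mean(a, axis=axis, dtype=dtype,
  ret = ret.dtype.type(ret / rcount)
```

View pics/side1.png

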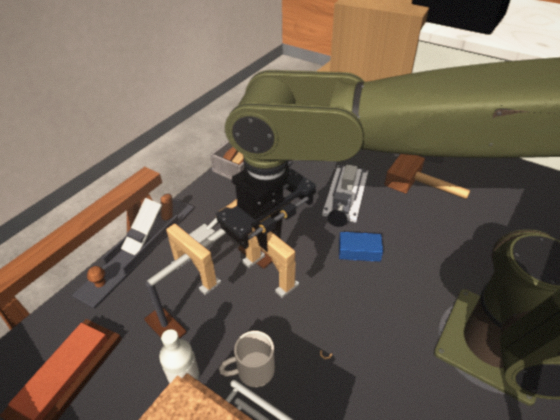

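The side view shows the handle at (270,260), gripped and lifted, with shoes at (255,260) and (287,288). The jaws finished closing while the lift was under way, so I'll measure how the handle sits in the grip.

Run:
```python
from h import *
s=ctrl.read_state(); p=np.array(s['ee_pos']); R=np.array(s['ee_rot'])
im,W=cloud('side'); _=0
rs=ctrl.cut_out('side','handle')
for r in rs[:3]:
    m=r['region']; w=W[m]; w=w[~np.isnan(w[:,0])]
    L=(w-p)@R
    k=(abs(L[:,0])<70)&(abs(L[:,1])<30)&(abs(L[:,2])<150)
    L=L[k]; print(r['score'],m.sum(),k.sum())
    if k.sum()<50: continue
    print('z hist',[(int(a),int(c)) for c,a in zip(*np.histogram(L[:,2],np.arange(-60,130,6))) if c])
    for i in range(3): print(np.percentile(L[:,i],[0,1,3,10,50,90,97,99,100]).round(1))
    tp=L[(L[:,2]<np.percentile(L[:,2],8))]; print('top x range',tp[:,0].min(),tp[:,0].max())
    b=L[L[:,2]>75]; print('tilt via shoes:', [ (np.percentile(b[b[:,0]*sg>0][:,2],[90,98]).round(1), np.percentile(b[b[:,0]*sg>0][:,0],[2,98]).round(1)) for sg in(-1,1) if (b[:,0]*sg>0).sum()>5])
```

```text
0.91 1523 1510
z hist [(-24, 6), (-18, 351), (-12, 59), (-6, 66), (0, 61), (6, 63), (12, 82), (18, 51), (24, 63), (30, 51), (36, 41), (42, 33), (48, 47), (54, 45), (60, 54), (66, 60), (72, 51), (78, 55), (84, 57), (90, 158), (96, 55), (102, 1)]
[-60.6 -59.9 -59.4 -58.7 -39.2  46.3  55.8  61.2  65.2]
[-25.1 -23.9 -21.8 -14.8 -11.4   6.9  10.4  18.1  21.4]
[-21.8 -17.3 -16.6 -15.7  25.4  92.2  96.6  99.1 102.3]
top x range -57.04558669699904 36.670292651228586
tilt via shoes: [(array([ 97.7, 100.6]), array([-59.6, -39.8])), (array([ 97. , 100.5]), array([44.2, 63.5]))]
```

Emit:
arm_command(series=[[[0.008,0.02,0,0],[0.015,0.041,0,0],[0.015,0.041,0,0],[0.015,0.041,0,0],[0.015,0.041,0,0],[0.015,0.041,0,0],[0.015,0.041,0,0],[0.015,0.041,0,0]]])

```text
time_s: 6.9
ee_pos: [488.1, -107.9, 267.4]
ee_rot: [[0.973, -0.23, -0.003], [-0.23, -0.973, 0.001], [-0.003, -0.0, -1.0]]
force: [0.5, 0.2, -3.6]
opening: 0.273
gripper_force: 30.0
```

Emit:
arm_command(series=[[[0.015,0.041,0,0],[0.015,0.041,0,0],[0.015,0.041,0,0],[0.015,0.04,0,0],[0.012,0.018,0,0],[0,0,0,6.6],[0,0,0,8],[0,0,0,8]]])

```text
time_s: 7.7
ee_pos: [516.7, -298.9, 266.7]
ee_rot: [[0.806, -0.591, -0.004], [-0.591, -0.807, 0.003], [-0.005, 0.0, -1.0]]
force: [-0.7, -0.1, -3.7]
opening: 0.269
gripper_force: 30.0
```

Emit:
arm_command(series=[[[0,0,0,8],[0,0,0,8],[0,0,0,8],[0,0,0,8],[0,0,0,5],[0,0,0,0],[0,0,0,0],[0,0,0,0]]])

```text
time_s: 8.5
ee_pos: [517.3, -298.9, 268.7]
ee_rot: [[0.296, -0.955, -0.001], [-0.955, -0.296, 0.001], [-0.001, 0.001, -1.0]]
force: [0.3, 0.1, -3.1]
opening: 0.272
gripper_force: 30.0
```

Run:
```python
from h import *
go(518.5,-300,117,-72.9)
s=ctrl.read_state(); p=np.array(s['ee_pos']); R=np.array(s['ee_rot'])
for n in('top','side'):
    im,W=cloud(n); cv2.imwrite(f'pics/{n}2.png',im[...,::-1])
    L=(W.reshape(-1,3)-p)@R
    k=(abs(L[:,0])<75)&(abs(L[:,1])<30)&(L[:,2]>40)&(L[:,2]<108); L=L[k]
    if len(L)<40: print(n,len(L)); continue
    for i in range(3): print(n,np.percentile(L[:,i],[1,3,10,50,90,97,99]).round(1))
    for sg in(-1,1):
        b=L[L[:,0]*sg>0]
        if len(b)>10: print(sg,len(b),np.percentile(b[:,2],[90,98]).round(1),np.percentile(b[:,0],[2,98]).round(1))
```

```text
t 8.5 pos [ 517.3 -298.9  268.7] yaw -72.8 q6 2.23 F [ 0.3  0.1 -3.1] open 0.272 gf 30.0
tool shift mm [  1.6  -0.9 151.7] then spin deg 0.1
shift after spin [  1.4  -0.8 151.7]
top [-62.6 -62.4 -62.  -60.9 -45.7 -43.3 -42.9]
top [-22.7 -21.9 -19.4  -2.1  19.   21.4  22.1]
top [ 40.4  40.9  53.9  93.6  99.5 102.6 103.9]
-1 107 [ 99.5 103. ] [-62.5 -43. ]
side [-64.  -62.9 -62.  -59.   44.4  53.7  59.5]
side [-24.5 -22.  -14.1   3.3  14.7  18.9  20.1]
side [ 41.4  42.6  48.3  80.3  97.4 100.3 101.3]
-1 234 [ 97.3 100.9] [-63.7 -43.1]
1 65 [97.5 99.6] [38.9 61.1]
```

Emit:
arm_command(series=[[[0.002,-0.001,0.02,0],[0,0,0.025,0],[0,0,0.025,0],[0,0,0.025,0],[0,0,0.02,0],[0,0,0.015,0],[0,0,0.01,0],[0,0,0.005,0]]])

```text
time_s: 9.4
ee_pos: [519.0, -300.6, 123.9]
ee_rot: [[0.295, -0.956, -0.001], [-0.956, -0.295, 0.0], [-0.001, 0.001, -1.0]]
force: [-0.2, 0.2, -2.7]
opening: 0.271
gripper_force: 30.0
```

Emit:
arm_command(series=[[[0,0,0.002,0],[0,0,0.002,0],[0,0,0.002,0],[0,0,0,0],[0,0,0,0],[0,0,0,0],[0,0,0,0],[0,0,0,0]]])

```text
time_s: 10.2
ee_pos: [519.3, -300.8, 119.0]
ee_rot: [[0.294, -0.956, 0.0], [-0.956, -0.294, -0.0], [0.0, -0.0, -1.0]]
force: [0.0, -0.1, -2.1]
opening: 0.275
gripper_force: 30.0
```

```bash
python3 -c "
from h import *
go(518.5,-300,117,-72.9)"
```

```text
t 10.2 pos [ 519.3 -300.8  119. ] yaw -72.88 q6 2.23 F [ 0.  -0.1 -2.1] open 0.275 gf 30.0
tool shift mm [-1.   0.6  2. ] then spin deg 0.02
shift after spin [-1.   0.6  2. ]
```

Emit:
arm_command(series=[[[0,0,0.001,0],[0,0,0.001,0],[0,0,0.001,0],[0,0,0,0],[0,0,0,0],[0,0,0,0],[0,0,0,0],[0,0,0,0]]])

```text
time_s: 11.0
ee_pos: [519.6, -301.3, 118.7]
ee_rot: [[0.294, -0.956, 0.001], [-0.956, -0.294, -0.001], [0.001, -0.0, -1.0]]
force: [-4.3, 1.8, 10.8]
opening: 0.272
gripper_force: 30.0
```

Emit:
arm_command(series=[[[0,0,0,0],[0,0,0,0],[0,0,0,0],[0,0,0,0],[0,0,0,0],[0,0,0,0],[0,0,0,0],[0,0,0,0]]], hand=60)

```text
time_s: 11.8
ee_pos: [519.2, -300.7, 115.6]
ee_rot: [[0.294, -0.956, 0.0], [-0.956, -0.294, 0.0], [-0.0, -0.0, -1.0]]
force: [0.1, 0.5, 0.5]
opening: 0.762
gripper_force: 0.0
```

Emit:
arm_command(series=[[[0,0,-0.01,0],[0,0,-0.02,0],[0,0,-0.03,0],[0,0,-0.03,0],[0,0,-0.03,0],[0,0,-0.03,0],[0,0,-0.02,0],[0,0,0,0]]])

```text
time_s: 12.6
ee_pos: [520.7, -301.7, 291.1]
ee_rot: [[0.294, -0.956, 0.007], [-0.956, -0.294, -0.005], [0.007, -0.005, -1.0]]
force: [0.2, -1.0, 1.1]
opening: 0.763
gripper_force: 0.0
```

```bash
cat > chk.py <<'E'
from h import *
a=np.radians(-72.9); E=np.array([[np.cos(a),-np.sin(a)],[np.sin(a),np.cos(a)]])
for n in('top','side'):
    im,W=cloud(n); cv2.imwrite(f'pics/{n}_{int(10*ctrl.read_state()["time_s"])}.png',im[...,::-1]); W=W.reshape(-1,3); W=W[~np.isnan(W[:,0])]
    L=np.c_[(W[:,:2]-[518.5,-300])@E,W[:,2]-15]
    k=(abs(L[:,0])<90)&(abs(L[:,1])<45)&(L[:,2]>105)&(L[:,2]<130); t=L[k]
    print(n,k.sum(),'top z',np.median(t[:,2]).round(1) if len(t) else 0, 'rect in nest',cv2.minAreaRect(t[:,:2].astype(np.float32)))
    k=(L[:,0]<-115)&(L[:,0]>-230)&(abs(L[:,1])<35)&(L[:,2]>5)&(L[:,2]<60); t=L[k]
    if len(t): print('palm x',np.percentile(t[:,0],[2,10,50,90,98]).round(1),'y',np.percentile(t[:,1],[2,50,98]).round(1))
go(518.5,-300,117,-72.9)
E
python3 chk.py
```

```text
top 286 top z 116.0 rect in nest ((-14.299509048461914, 0.2986021041870117), (25.640869140625, 92.38294982910156), 89.8789291381836)
palm x [-199.7 -196.4 -142.7 -120.7 -116.2] y [-25.2  -1.2  23.1]
side 261 top z 118.4 rect in nest ((-0.7479171752929688, 2.905524253845215), (128.17425537109375, 25.656435012817383), 0.0662982240319252)
palm x [-201.  -199.2 -143.7 -128.  -118.1] y [-23.5  -0.2  25.5]
t 12.7 pos [ 519.2 -300.7  286. ] yaw -72.88 q6 2.23 F [ 0.4 -0.3 -0.4] open 0.763 gf 0.0
tool shift mm [ -1.    0.6 169. ] then spin deg 0.02
shift after spin [ -0.8   0.5 169. ]
```

Run:
```python
from h import *
a=np.radians(-72.9); E=np.array([[np.cos(a),-np.sin(a)],[np.sin(a),np.cos(a)]])
for n in('top','side'):
    W=np.load(n+'.npy').reshape(-1,3); W=W[~np.isnan(W[:,0])]
    L=np.c_[(W[:,:2]-[518.5,-300])@E,W[:,2]]
    k=(L[:,0]>-340)&(L[:,0]<-150)&(abs(L[:,1])<150)&(L[:,2]>8)&(L[:,2]<80); t=L[k]
    for y in range(-150,50,10):
        q=t[(t[:,1]>=y)&(t[:,1]<y+10)]
        if len(q): print(n,y,'x',q[:,0].min().round(),q[:,0].max().round(),'z',q[:,2].max().round())
```

```text
top -150 x -160.0 -160.0 z 8.0
top -140 x -328.0 -244.0 z 43.0
top -130 x -278.0 -214.0 z 47.0
top -120 x -281.0 -215.0 z 47.0
top -110 x -282.0 -218.0 z 47.0
top -100 x -285.0 -218.0 z 45.0
top -90 x -286.0 -221.0 z 44.0
top -80 x -289.0 -223.0 z 46.0
top -70 x -290.0 -225.0 z 47.0
top -60 x -293.0 -227.0 z 48.0
top -50 x -295.0 -230.0 z 46.0
top -40 x -298.0 -231.0 z 45.0
top -30 x -294.0 -188.0 z 66.0
top -20 x -242.0 -177.0 z 74.0
top -10 x -200.0 -150.0 z 74.0
top 0 x -200.0 -150.0 z 73.0
top 10 x -200.0 -168.0 z 74.0
top 20 x -199.0 -150.0 z 60.0
side -140 x -277.0 -260.0 z 43.0
side -130 x -281.0 -216.0 z 45.0
side -120 x -281.0 -215.0 z 45.0
side -110 x -285.0 -215.0 z 45.0
side -100 x -286.0 -217.0 z 45.0
side -90 x -289.0 -219.0 z 45.0
side -80 x -291.0 -223.0 z 44.0
side -70 x -292.0 -227.0 z 46.0
side -60 x -295.0 -226.0 z 45.0
side -50 x -296.0 -229.0 z 44.0
side -40 x -299.0 -150.0 z 45.0
side -30 x -299.0 -150.0 z 63.0
side -20 x -261.0 -185.0 z 72.0
side -10 x -202.0 -151.0 z 76.0
side 0 x -202.0 -152.0 z 76.0
side 10 x -202.0 -186.0 z 74.0
side 20 x -202.0 -187.0 z 65.0
side 30 x -152.0 -152.0 z 14.0
side 40 x -162.0 -150.0 z 18.0
```

Emit:
arm_command(series=[[[-0.02,0,0,0],[-0.035,0,0,0],[-0.04,-0.001,0,0],[-0.04,-0.001,0,0],[-0.04,0,0,0],[-0.035,0,0,0],[-0.02,0,0,0],[0,0,0,0]]], hand=255)

```text
time_s: 13.5
ee_pos: [452.1, -78.2, 283.7]
ee_rot: [[0.297, -0.955, -0.003], [-0.955, -0.297, 0.001], [-0.002, 0.002, -1.0]]
force: [-0.4, -0.4, 0.3]
opening: 0.149
gripper_force: 0.0
```

Emit:
arm_command(series=[[[0,0,0.02,0],[0,0,0.04,0],[0,0,0.04,0],[0,0,0.04,0],[0,0,0.02,0],[0,0,0,0],[0,0,0,0],[0,0,0,0]]])

```text
time_s: 14.3
ee_pos: [454.5, -81.0, 127.2]
ee_rot: [[0.294, -0.956, 0.002], [-0.956, -0.294, -0.001], [0.001, -0.002, -1.0]]
force: [1.0, 0.8, -0.5]
opening: 0.005
gripper_force: 0.0
```

```bash
python3 -c "
from h import *
go(518.5-230*.294+3*.956,-300+230*.956+3*.294,34,-72.9)
im,_=ctrl.capture('side');cv2.imwrite('pics/s3.png',im[...,::-1])"
```

```text
t 14.3 pos [454.5 -81.  127.2] yaw -72.9 q6 2.55 F [ 1.   0.8 -0.5] open 0.005 gf 0.0
tool shift mm [-2.   0.4 93.2] then spin deg -0.0
shift after spin [-1.9  0.2 93.2]
```

View pics/s3.png

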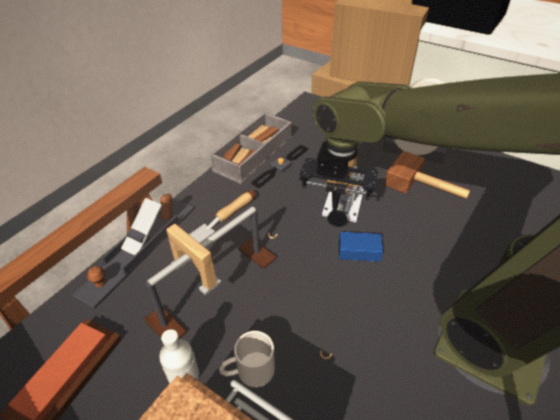

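The side view shows the closed fingers above the palm disc at (338,215), with the blue block at (360,245) clear of them. I'll descend and start pushing.

Emit:
arm_command(series=[[[-0.002,0,0.02,0],[0,0,0.025,0],[0,0,0.025,0],[0,0,0.015,0],[0,0,0.008,0],[0,0,0,0],[0,0,0,0],[0,0,0,0]]])

```text
time_s: 15.15
ee_pos: [454.0, -78.7, 34.1]
ee_rot: [[0.294, -0.956, 0.003], [-0.956, -0.294, -0.001], [0.001, -0.002, -1.0]]
force: [-0.5, -0.3, -0.5]
opening: 0.006
gripper_force: 0.0
```

Emit:
arm_command(series=[[[0.005,0,0,0],[0.005,0,0,0],[0.005,0,0,0],[0.005,0,0,0],[0.005,0,0,0],[0.005,0,0,0],[0.005,0,0,0],[0,0,0,0]]])

```text
time_s: 15.95
ee_pos: [463.2, -112.0, 32.7]
ee_rot: [[0.294, -0.956, -0.0], [-0.956, -0.294, 0.001], [-0.001, 0.0, -1.0]]
force: [-1.3, 4.2, 4.0]
opening: 0.006
gripper_force: 2.0
```

```bash
python3 chk.py
```

```text
top 443 top z 116.3 rect in nest ((0.9192085266113281, 0.5174655914306641), (124.75959014892578, 25.87563133239746), 0.25394245982170105)
palm x [-132.8 -127.9 -119.7 -116.8 -115.5] y [16.6 21.3 31.4]
side 0 top z 0 rect in nest ((0.0, 0.0), (0.0, 0.0), 0.0)
palm x [-209.8 -208.5 -185.  -139.4 -129.2] y [-24.4  -4.2  26.7]
t 16.05 pos [ 463.1 -111.7   32.7] yaw -72.89 q6 2.49 F [-1.   3.5  2.7] open 0.004 gf 2.0
tool shift mm [196.2   2.4 -84.4] then spin deg 0.01
shift after spin [196.3   2.4 -84.3]
```

Emit:
arm_command(series=[[[0.004,0,0,0],[0.004,0,0,0],[0.003,0,0,0],[0.003,0,0,0],[0.003,0,0,0],[0.002,0,0,0],[0.002,0,0,0],[0,0,0,0]]])

```text
time_s: 16.85
ee_pos: [469.0, -131.2, 32.6]
ee_rot: [[0.294, -0.956, -0.001], [-0.956, -0.294, 0.002], [-0.002, 0.0, -1.0]]
force: [-1.8, 6.6, 4.7]
opening: 0.004
gripper_force: 3.6
```

Emit:
arm_command(series=[[[0.001,0,0,0],[0.001,0,0,0],[0.001,0,0,0],[0.001,0,0,0],[0,0,0,0],[0,0,0,0],[0,0,0,0],[0,0,0,0]]])

```text
time_s: 17.65
ee_pos: [470.0, -134.5, 32.6]
ee_rot: [[0.294, -0.956, -0.001], [-0.956, -0.294, 0.003], [-0.003, 0.0, -1.0]]
force: [-2.2, 8.2, 5.8]
opening: 0.007
gripper_force: 4.5
```

Emit:
arm_command(series=[[[0.001,0,0,0],[0.001,0,0,0],[0.001,0,0,0],[0,0,0,0],[0,0,0,0],[0,0,0,0],[0,0,0,0],[0,0,0,0]]])

```text
time_s: 18.45
ee_pos: [470.4, -135.9, 32.6]
ee_rot: [[0.294, -0.956, -0.003], [-0.956, -0.294, 0.006], [-0.006, 0.001, -1.0]]
force: [-4.2, 14.5, 9.5]
opening: 0.003
gripper_force: 7.8
```

```bash
python3 chk.py
```

```text
top 440 top z 116.1 rect in nest ((7.011726379394531, 0.26070117950439453), (25.583477020263672, 124.28684997558594), 89.84783935546875)
side 0 top z 0 rect in nest ((0.0, 0.0), (0.0, 0.0), 0.0)
palm x [-183.8 -183.1 -159.9 -153.2 -128.2] y [-24.1  -3.2  26.1]
t 18.55 pos [ 470.4 -135.9   32.6] yaw -72.91 q6 2.45 F [-3.8 15.4  8.7] open 0.006 gf 7.8
tool shift mm [170.4   2.4 -85.5] then spin deg -0.01
shift after spin [171.    2.3 -84.4]
```

Emit:
arm_command(series=[[[0.001,0,0,0],[0.0005,0,0,0],[0,0,0,0],[0,0,0,0],[0,0,0,0],[0,0,0,0],[0,0,0,0],[0,0,0,0]]])

```text
time_s: 19.35
ee_pos: [470.4, -135.8, 32.6]
ee_rot: [[0.294, -0.956, -0.004], [-0.956, -0.294, 0.009], [-0.01, 0.002, -1.0]]
force: [-6.2, 21.3, 13.2]
opening: 0.003
gripper_force: 11.0
```

Emit:
arm_command(series=[[[-0.005,0,0,0],[-0.01,0,0,0],[-0.01,0,0,0],[-0.01,0,0,0],[-0.01,0,0,0],[-0.01,0,0,0],[-0.005,0,0,0],[0,0,0,0]]])

```text
time_s: 20.15
ee_pos: [453.9, -82.4, 32.6]
ee_rot: [[0.295, -0.955, 0.0], [-0.955, -0.295, -0.001], [0.001, 0.0, -1.0]]
force: [0.4, -0.3, -0.7]
opening: 0.003
gripper_force: 0.0
```

Emit:
arm_command(series=[[[0,0,-0.02,0],[0,0,-0.04,0],[0,0,-0.04,0],[0,0,-0.04,0],[0,0,-0.04,0],[0,0,-0.04,0],[0,0,-0.02,0],[0,0,0,0]]])

```text
time_s: 20.95
ee_pos: [456.0, -83.7, 277.1]
ee_rot: [[0.294, -0.956, 0.008], [-0.956, -0.294, -0.003], [0.005, -0.007, -1.0]]
force: [0.3, -0.6, 0.0]
opening: 0.008
gripper_force: 0.0
```

```bash
python3 chk.py
```

```text
top 442 top z 115.9 rect in nest ((7.3675994873046875, 0.28295326232910156), (25.51572608947754, 124.24845886230469), 89.8741683959961)
palm x [-127.1 -125.7 -119.  -115.9 -115.4] y [16.5 21.3 23.5]
side 247 top z 118.5 rect in nest ((4.999755859375, 2.678839683532715), (25.897727966308594, 124.57921600341797), 89.68791961669922)
palm x [-200.7 -199.1 -144.5 -128.9 -118.7] y [-23.5  -0.2  25.5]
t 21.05 pos [454.  -82.9 272. ] yaw -72.9 q6 2.55 F [-0.2 -0.4 -0. ] open 0.005 gf 0.0
tool shift mm [226.5   2.1 155. ] then spin deg 0.0
shift after spin [226.5   2.2 155. ]
```

The plunger is out and the handle is at x≈+6. I'll re-grip it.

Emit:
arm_command(series=[[[0.02,0,0,0],[0.035,0,0,0],[0.04,0.001,0,0],[0.04,0,0,0],[0.04,0,0,0],[0.035,0,0,0],[0.02,0,0,0],[0.002,0,0,0]]], hand=0)

```text
time_s: 21.85
ee_pos: [520.5, -306.2, 268.7]
ee_rot: [[0.292, -0.956, -0.005], [-0.956, -0.292, 0.003], [-0.004, 0.004, -1.0]]
force: [0.2, 0.3, -0.3]
opening: 0.62
gripper_force: 0.0
```

Emit:
arm_command(series=[[[0,0,0.02,0],[0,0,0.03,0],[0,0,0.03,0],[0,0,0.03,0],[0,0,0.02,0],[0,0,0.02,0],[0,0,0.01,0],[0,0,0.005,0]]])

```text
time_s: 22.65
ee_pos: [520.2, -303.2, 105.3]
ee_rot: [[0.295, -0.956, -0.003], [-0.956, -0.295, 0.002], [-0.003, 0.002, -1.0]]
force: [0.9, -0.1, 0.0]
opening: 1.001
gripper_force: 0.0
```

Emit:
arm_command(series=[[[0,0,0,0],[0,0,0,0],[0,0,0,0],[0,0,0,0],[0,0,0,0],[0,0,0,0],[0,0,0,0],[0,0,0,0]]], hand=255, force=30)

```text
time_s: 23.45
ee_pos: [521.4, -304.7, 107.6]
ee_rot: [[0.294, -0.956, -0.0], [-0.956, -0.294, 0.0], [-0.0, 0.0, -1.0]]
force: [-0.2, -0.1, -0.1]
opening: 0.382
gripper_force: 0.0
```

Emit:
arm_command(series=[[[0,0,0,0],[0,0,0,0],[0,0,0,0],[0,0,0,0],[0,0,0,0],[0,0,0,0],[0,0,0,0],[0,0,0,0]]])

```text
time_s: 24.25
ee_pos: [521.3, -304.7, 107.6]
ee_rot: [[0.294, -0.956, -0.0], [-0.956, -0.294, 0.0], [-0.0, 0.0, -1.0]]
force: [-0.3, 0.2, -0.3]
opening: 0.273
gripper_force: 30.0
```

Emit:
arm_command(series=[[[0,0,-0.01,0],[0,0,-0.025,0],[0,0,-0.035,0],[0,0,-0.035,0],[0,0,-0.035,0],[0,0,-0.035,0],[0,0,-0.02,0],[0,0,-0.01,0]]])

```text
time_s: 25.05
ee_pos: [522.2, -305.0, 316.1]
ee_rot: [[0.295, -0.956, 0.004], [-0.956, -0.295, -0.002], [0.003, -0.003, -1.0]]
force: [0.7, -0.7, -3.7]
opening: 0.273
gripper_force: 30.0
```

Emit:
arm_command(series=[[[0,0,0,-6],[0,0,0,-8.5],[0,0,0,-8.5],[0,0,0,-8.5],[0,0,0,-8.5],[0,0,0,-8.5],[0,0,0,-8.5],[0,0,0,-6.1]]])

```text
time_s: 25.85
ee_pos: [521.0, -304.2, 311.1]
ee_rot: [[0.986, -0.165, -0.002], [-0.165, -0.986, 0.002], [-0.002, -0.001, -1.0]]
force: [0.1, -1.4, -2.7]
opening: 0.272
gripper_force: 30.0
```

```bash
python3 -c "
from h import *
go(608.8,169.1,310,-9.8)"
```

```text
t 25.85 pos [ 521.  -304.2  311.1] yaw -9.48 q6 1.12 F [ 0.1 -1.4 -2.7] open 0.272 gf 30.0
tool shift mm [   8.6 -481.3    1.7] then spin deg 0.32
shift after spin [   5.9 -481.3    1.1]
```

Emit:
arm_command(series=[[[0.002,-0.02,0,0],[0.002,-0.035,0,0],[0.002,-0.04,0,0],[0,-0.04,0,0],[0,-0.04,0,0],[0,-0.04,0,0],[0,-0.04,0,0],[0,-0.04,0,0]]])

```text
time_s: 26.65
ee_pos: [576.9, -13.2, 311.3]
ee_rot: [[0.985, -0.17, -0.002], [-0.17, -0.985, 0.0], [-0.002, -0.0, -1.0]]
force: [0.4, -0.2, -2.2]
opening: 0.272
gripper_force: 30.0
```

Emit:
arm_command(series=[[[0,-0.04,0,0],[0,-0.04,0,0],[0,-0.035,0,0],[0,-0.03,0,0],[0,-0.02,0,0],[0,-0.015,0,0],[0,-0.006,0,0],[0,0,0,0]]])

```text
time_s: 27.45
ee_pos: [608.9, 168.5, 312.0]
ee_rot: [[0.986, -0.169, -0.001], [-0.169, -0.986, -0.0], [-0.001, 0.001, -1.0]]
force: [0.1, 0.3, -2.8]
opening: 0.275
gripper_force: 30.0
```

Run:
```python
from h import *
go(608.8,169.1,191,-9.8)
s=ctrl.read_state(); p=np.array(s['ee_pos']); R=np.array(s['ee_rot'])
for n in('top','side'):
    im,W=cloud(n); cv2.imwrite(f'pics/{n}4.png',im[...,::-1])
    L=(W.reshape(-1,3)-p)@R
    k=(abs(L[:,0])<75)&(abs(L[:,1])<30)&(L[:,2]>30)&(L[:,2]<110); L=L[k]
    for sg in(-1,1):
        b=L[L[:,0]*sg>0]
        if len(b)>10: print(n,sg,len(b),np.percentile(b[:,2],[90,98]).round(1),np.percentile(b[:,0],[2,98]).round(1))
```

```text
t 27.45 pos [608.9 168.5 312. ] yaw -9.75 q6 1.93 F [ 0.1  0.3 -2.8] open 0.275 gf 30.0
tool shift mm [ -0.   -0.7 121. ] then spin deg 0.05
shift after spin [ -0.2  -0.6 121. ]
top -1 20 [83.1 89.1] [-59.9 -54.1]
top 1 28 [86.7 89.2] [53.5 63.6]
side -1 356 [85.3 89.3] [-57.8 -38.1]
side 1 317 [85.8 88.8] [45.9 65.9]
```

View pics/side4.png

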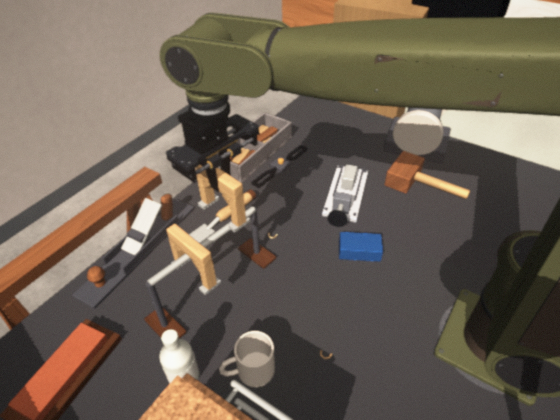

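The side view shows the handle at (222,190), held above the rail's near end and clear of the hung one at (190,255). Lowering it now.

Emit:
arm_command(series=[[[-0.002,0,0.015,0],[0,0,0.02,0],[0,0,0.02,0],[0,0,0.02,0],[0,0,0.015,0],[0,0,0.015,0],[0,0,0.008,0],[0,0,0.003,0]]])

```text
time_s: 28.35
ee_pos: [606.7, 168.4, 195.4]
ee_rot: [[0.985, -0.17, -0.002], [-0.17, -0.985, -0.0], [-0.001, 0.001, -1.0]]
force: [-0.5, -0.3, -2.9]
opening: 0.272
gripper_force: 30.0
```

Emit:
arm_command(series=[[[0,0,0.002,0],[0,0,0.001,0],[0,0,0.001,0],[0,0,0,0],[0,0,0,0],[0,0,0,0],[0,0,0,0],[0,0,0,0]]])

```text
time_s: 29.15
ee_pos: [607.1, 168.7, 192.7]
ee_rot: [[0.985, -0.17, 0.0], [-0.17, -0.985, 0.0], [0.0, -0.0, -1.0]]
force: [0.2, 0.1, -2.5]
opening: 0.271
gripper_force: 30.0
```

Emit:
arm_command(series=[[[0,0,0.001,0],[0,0,0.001,0],[0,0,0,0],[0,0,0,0],[0,0,0,0],[0,0,0,0],[0,0,0,0],[0,0,0,0]]])

```text
time_s: 29.95
ee_pos: [607.1, 168.7, 190.7]
ee_rot: [[0.985, -0.17, -0.0], [-0.17, -0.985, 0.0], [-0.0, -0.0, -1.0]]
force: [0.2, -0.0, -3.6]
opening: 0.27
gripper_force: 30.0
```

Emit:
arm_command(series=[[[0,0,0.001,0],[0,0,0,0],[0,0,0.001,0],[0,0,0,0],[0,0,0,0],[0,0,0,0],[0,0,0,0],[0,0,0,0]]])

```text
time_s: 30.75
ee_pos: [607.2, 168.7, 190.4]
ee_rot: [[0.985, -0.17, 0.001], [-0.17, -0.985, 0.0], [0.001, -0.0, -1.0]]
force: [-4.0, -0.4, 5.3]
opening: 0.275
gripper_force: 30.0
```

Emit:
arm_command(series=[[[0,0,0,0],[0,0,0,0],[0,0,0,0],[0,0,0,0],[0,0,0,0],[0,0,0,0],[0,0,0,0],[0,0,0,0]]], hand=90)

```text
time_s: 31.55
ee_pos: [607.1, 168.6, 188.7]
ee_rot: [[0.985, -0.17, 0.0], [-0.17, -0.985, 0.0], [0.0, -0.0, -1.0]]
force: [0.5, 0.2, 0.0]
opening: 0.65
gripper_force: 0.0
```

Emit:
arm_command(series=[[[0,0,-0.01,0],[0,0,-0.02,0],[0,0,-0.03,0],[0,0,-0.03,0],[0,0,-0.03,0],[0,0,-0.03,0],[0,0,-0.02,0],[0,0,0,0]]])

```text
time_s: 32.35
ee_pos: [608.4, 168.9, 364.3]
ee_rot: [[0.985, -0.17, 0.008], [-0.17, -0.985, 0.002], [0.008, -0.003, -1.0]]
force: [0.3, -0.3, 0.9]
opening: 0.647
gripper_force: 0.0
```

Emit:
arm_command(series=[[[0,0,0,0],[0,0,0,0],[0,0,0,0],[0,0,0,0],[0,0,0,0],[0,0,0,0],[0,0,0,0],[0,0,0,0]]])

```text
time_s: 33.15
ee_pos: [607.1, 168.7, 358.7]
ee_rot: [[0.985, -0.17, 0.0], [-0.17, -0.985, 0.0], [0.0, -0.0, -1.0]]
force: [0.4, -0.4, -0.2]
opening: 0.645
gripper_force: 0.0
```

Run:
```python
from h import *
for j in range(2):
    im,W=cloud('side'); cv2.imwrite(f'pics/f{j}.png',im[...,::-1])
    P=W.reshape(-1,3)
    for nm,c in(('loose',(609,169)),('hung',(624.5,271))):
        m=(abs(P[:,0]-c[0])<85)&(abs(P[:,1]-c[1])<35)&(P[:,2]>195)&(P[:,2]<245); t=P[m]
        A=np.c_[t[:,:2]-c,np.ones(len(t))]; 
        print(nm,len(t),np.median(t[:,2]).round(1),np.percentile(t[:,2],[2,98]).round(1),cv2.minAreaRect(t[:,:2].astype(np.float32)))
go(609,169,320,-9.8)
```

```text
loose 687 216.0 [196.  219.8] ((611.204345703125, 170.6612548828125), (27.205245971679688, 125.60426330566406), 79.62864685058594)
hung 748 216.6 [196.5 219.7] ((630.0233764648438, 270.625732421875), (26.67734146118164, 125.6620864868164), 80.70319366455078)
loose 690 216.0 [196.1 220.2] ((610.5526123046875, 170.38714599609375), (27.29248809814453, 125.0708999633789), 80.54434204101562)
hung 741 216.6 [196.5 219.7] ((630.2020263671875, 270.4996032714844), (26.78274917602539, 125.53103637695312), 80.62776947021484)
t 33.25 pos [607.1 168.6 358.8] yaw -9.78 q6 1.93 F [ 0.2  0.  -0.1] open 0.647 gf 0.0
tool shift mm [ 1.8 -0.7 38.8] then spin deg 0.02
shift after spin [ 1.8 -0.7 38.8]
```

View pics/f1.png

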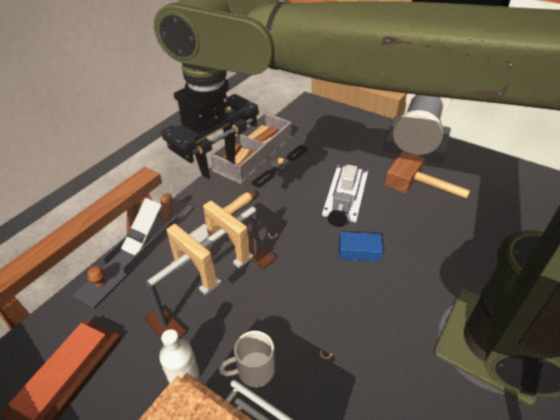

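The side view shows the handle hanging level at (225,230), beside the undisturbed one at (190,255), with the gripper clear and the plunger out. I'll let it settle, then hand in.

Emit:
arm_command(series=[[[0,0,0,0],[0,0,0,0],[0,0,0,0],[0,0,0,0],[0,0,0,0],[0,0,0,0],[0,0,0,0],[0,0,0,0]]])

```text
time_s: 34.05
ee_pos: [607.1, 168.6, 358.6]
ee_rot: [[0.985, -0.17, -0.0], [-0.17, -0.985, 0.0], [-0.0, -0.0, -1.0]]
force: [-0.6, -0.1, -0.5]
opening: 0.648
gripper_force: 0.0
```

Emit:
arm_command(series=[[[0,0,0,0],[0,0,0,0],[0,0,0,0],[0,0,0,0],[0,0,0,0],[0,0,0,0],[0,0,0,0],[0,0,0,0]]])

```text
time_s: 34.85
ee_pos: [607.1, 168.6, 358.7]
ee_rot: [[0.985, -0.17, -0.0], [-0.17, -0.985, -0.0], [-0.0, 0.0, -1.0]]
force: [0.8, -0.3, -0.3]
opening: 0.642
gripper_force: 0.0
```

```bash
python3 -c "
from station import ctrl
print(ctrl.sign_off())"
```

```text
the job is handed in; nothing more can be done
None
```

The handle was stood in the jig, marked with the plunger pushed to its stop, and hung level on the rail beside the other one; I handed the job in at about 35 s, and no verdict was returned.

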